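# Lift a fresh resin coaster from under the curing lamp to the drying rack

### The arm

A 7-joint arm with a two-finger parallel gripper is mounted at the origin on the work surface; the furniture and walls round the work are solid. World frame = base frame: x ahead of the robot, y to its left, z up, the work surface at z = 0. Lengths are in m, angles in rad, forces in N, time in s.
With the tool pointing down it reaches from about 0.35 to 0.9 m from the base axis. Payload 19.9 kg.
Tool frame: the origin (TCP) lies between the finger pads; the fingertips stand 19 mm ahead of it and the grasp point (between the pads) is the TCP; z points along the fingers, y is the line along which they close (so a half turn about z gives the same grasp; the last joint's range is limited). The gripper opens to 94 mm and grips with 3 to 60 N. Pads are 16 mm wide; open, the fingers measure 119 mm over their backs; the gripper's body (75 mm by 177 mm) begins 78 mm behind the grasp point.
Start: joints at [-1.327, 0.417, -0.01, 1.614, 0.005, 1.111, -0.053], TCP at [0.176, 0.6, 0.224] pointing down, gripper open.
Joint ranges: [-2.81, 2.81], [-0.39, 2.02], [-1.27, 1.25], [0.06, 2.57], [-1.19, 4.33], [0.19, 2], [-2.82, 2.82]. Speed limits (rad/s): [1.89, 1.89, 2.39, 2.39, 3.01, 3.01, 3.01].

### API

Orientations are given as a 3x3 rotation matrix whose columns are the frame's x, y, z axes.
In Python, from rig import robot gives the robot as it stands. Calls block until the motion is done:
- robot.move_ptp(position, orientation): joint-space move of the TCP to a pose.
- robot.move_linear(position, velocity=0.15, frame=None, threshold=None): straight line of the TCP; frame=None keeps the orientation; velocity is the mean speed in m/s. With threshold (N) it stops when the force on the tool has changed by that much, and returns True; else False.
- robot.goto_joints(angles): joint-space move.
- robot.gripper_to(opening): finger opening in m; the grip force is fixed at half the most; returns when the fingers have stopped.
- robot.pause(seconds).
- robot.ik(position, orientation): joint angles nearest the present ones, or None.
- robot.get_state(): the state.
- robot.grab_frame(name): name is "scene" or "top"; returns the picture (400x640x3 uint8, red, green, blue); there is no depth.
- robot.camera_info(name): a dict with "fx", "fy", "cx", "cy" (pixels), "dist" ([k1, k2, p1, p2, k3] as OpenCV has them; the pictures are not rectified), "rvec" (rotation vector, rad) and "tvec" (3), from world to camera coordinates, as OpenCV has them. Camera axes: x right, y down, z forward; pixel columns grow to the right and rows downward; lengths in m; the calibration is good to about 2 mm. A picture is of the moment at which its call begins. camera_info takes no time and is no camera call.
A pose or a line that the arm cannot do raises robot.PlanningError and nothing moves.
- robot.sign_off(): hands the job in; it is judged then, once.
The state is a dict: "time": time; "qpos": joint angles; "joint_vel": joint speeds; "effort": joint torques, N m; "ee_pos": TCP position; "tool_rot": TCP orientation; "force": force on the tool from outside, world axes, zero at the start; "moment": the same for the moment, N m; "opening": finger opening in m; "grasp_force": force on a finger pad.
Only numpy, scipy, OpenCV 4.12 (cv2) and the standard library are available. Lean on these libraries where they do the work, as an engineer would, in place of code of your own. Each camera call takes 0.05 s, during which the arm holds its last target. There are 200 camera calls.

### The job

Pull the amber shield of the curing lamp open. The coaster inside has hardened but is still tacky, so do not touch it with fingers or arm: slide the lifter's blade under it, bring it out on the blade without tipping or dropping it, and set it down gently, flat across both rails in the middle of the drying rack. Then lay the lifter back home on its sloped rest and let go; do not knock the lamp, and leave the other things on the counter where they stand.

Things in the scene. Friction and masses are not known exactly. Their poses are not given: they have to be found in the camera images.
- lamp: UV curing lamp, fixed: white hood, 168 mm deep (x), 164 wide, 146 high, open only at its mouth at x = -84 mm, behind the shield. Origin: on the counter under its middle. Inside: walls at y = -72 and +72 mm, ceiling at z = 94 mm, flat steel tray, top at z = 18 mm, and across it a stop bar, face at x = +58 mm, top at z = 28 mm. The coaster lies before the bar
- shield (a joint): angle of the lamp's shield in rad: 0 closed, 1.57 lying open. An amber panel 4 mm thick, hinged along its lower edge (lamp frame x = -86, z = 17 mm, along y); its top swings out to -x and down until it lies flat in front of the mouth, level with the tray. A weak friction holds it shut; pulled past 0.3 rad it falls open by itself within 2 s
- shield_ear (a point): middle of the shield's pull ear: a black tab 4 mm thick that stands out beside the hood at the upper -y corner; closed, it spans y = -82 to -118, z = 72 to 118 mm in the lamp's frame (the point at x = -88, y = -100, z = 109), with free space behind it beside the hood, so that closed fingertips from above can hook it from behind. Axes of the lamp while closed
- lamp_seat (a point): point on top of the lamp's tray, midway between the walls, where the coaster's middle is when the coaster touches the stop bar: 92 mm inside the mouth; axes of the lamp (x inwards, z up)
- coaster: the resin coaster: pale speckled disc of 100 mm diameter, 10 mm thick, 60 to 130 g, loose. Underside flat to a radius of 44 mm, bevelled from there up to 4 mm at the rim, so a thin edge can get under; pushed, it slides back to the stop bar. Origin: centre of its underside, z up. Starts up to 17 mm short of the bar and up to 14 mm to either side of the middle
- lifter: the lifter, a cranked spatula, 125 g, loose. Origin: centre of the blade's underside; x to the nose, z up out of the blade. Steel blade x = -48 to +48 mm, 54 wide, 2 thick, nose bevelled to 0.8 mm. Behind it a neck (14 wide) climbs to x = -76, z = 42 mm, where the dark wooden handle begins: 92 long, 18 wide (y), 20 high, flat sides, rising 7.6 degrees to its end. Centre of mass x = -35 mm
- lifter_grip (a point): middle of the lifter's handle (x = -120, z = 47 mm in the lifter's frame, whose axes it has); pinch the handle here by its sides, along y. At the start it is 0.154 m above the counter
- rest: the lifter's rest, fixed: a beech wedge 72 mm wide, 75 high at the back, whose top slopes 40 degrees down towards +x, with a toe lip (10 mm) at the low end and side cheeks 62 mm apart, 8 mm above the slope. Origin: on the counter under its middle. The lifter starts on it, blade flat on the slope, nose down against the toe lip, handle sticking up and out behind
- rest_seat (a point): point on the slope where the lifter's origin is when the lifter lies home, 48.5 mm up the slope from the toe lip (x = 8, z = 41 mm in the rest's frame); axes of the rest (level). The lifter at home has the rest's yaw, nose 40 degrees down
- rack: the drying rack, fixed: two beech rails along its x (x = -56 to +56 mm), cork tops at z = 34 mm, inner faces at y = -35 and +35 mm, each 16 mm wide. At the +x end each has an upright stop, face at x = +56 mm, top at z = 54 mm. Between the rails it is open above and at the -x end, down to two flat cross bars 5 mm high at x = -42 and +42 mm. Origin: on the counter under its middle, z up
- rack_top (a point): middle of the rack at the height of the rail tops (34 mm), where the coaster's underside centre belongs: the coaster spans both rails, the lifter's blade passes between them; axes of the rack
- spool_a: bystander: thread spool, 31 mm diameter, 52 mm high; origin under its middle
- spool_b: bystander: thread spool, 31 mm diameter, 52 mm high; origin under its middle
- tin: bystander: round flat tin, 64 mm diameter, 25 mm high; origin under its middle
- counter_ring: bystander: small barrel-shaped row counter, 17 mm diameter, 32 mm high, standing; origin under its middle
- tall_carton: bystander: small upright carton, 30 x 56 x 85 mm high; origin under its middle

How it is judged:
By the outcome, as a careful person would: the job done as asked, in the order asked, and still so for the second after the job is handed in, with the robot touching nothing.
It also fails if it takes over 67 s, if anything falls off the work surface, if the arm or the gripper's body presses on something with over 40 N, if the wrist force passes 120 N, or if a joint passes its speed limit or range.

## Working session

There is one attempt and no reset: what is moved stays moved. The work goes in short steps, each a Python script; the robot and the scene stay as the last script left them, time stands still between calls to the robot, and variables do not carry over. Pictures are saved under pics/ and viewed, at most 10 in all, crops included, and the job is handed in when it is done.

```bash
ls; mkdir -p pics; python3 - <<'E'
from rig import robot
import cv2,numpy as np
for n in("scene","top"):
    cv2.imwrite(f"pics/{n}0.png",robot.grab_frame(n)[:,:,::-1])
    c=robot.camera_info(n);print(n,c)
    R=cv2.Rodrigues(np.array(c["rvec"]))[0];print(-R.T@np.array(c["tvec"]))
s=robot.get_state();print(s["ee_pos"],s["tool_rot"],s["time"])
E
```

```text
pics
scene {'fx': 414.1561150239904, 'fy': 414.1561150239904, 'cx': 322.27605781087186, 'cy': 196.92444548963513, 'dist': array([0.03151508, 0.        , 0.        , 0.        , 0.        ]), 'rvec': array([ 2.39660231, -0.42116338,  0.13370271]), 'tvec': array([-0.42630393,  0.18756005,  1.09761022])}
[ 0.22390182 -0.69060423  0.94583073]
top {'fx': 437.3796422263299, 'fy': 437.3796422263299, 'cx': 317.7118976284544, 'cy': 203.8095712738573, 'dist': array([-0.0283959,  0.       ,  0.       ,  0.       ,  0.       ]), 'rvec': array([ 2.16162067, -2.05775078,  0.22317572]), 'tvec': array([-0.02103502,  0.46527296,  1.20764122])}
[ 0.2029728  -0.00453373  1.27831929]
[0.17553321 0.59950514 0.22389717] [[-9.59713881e-01  2.80979048e-01 -2.02001674e-04]
 [ 2.80979099e-01  9.59713280e-01 -1.08002433e-03]
 [-1.09600519e-04 -1.09327259e-03 -9.99999396e-01]] 0.1
```

```bash
sleep 1
```

```text
(no output)
```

View pics/scene0.png

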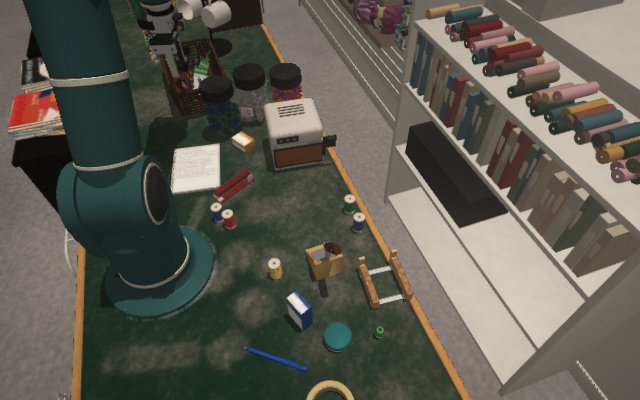

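View pics/top0.png

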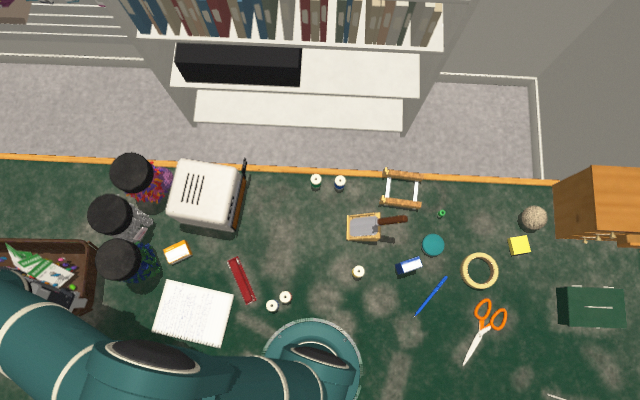

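```bash
python3 - <<'E'
import cv2,numpy as np
def crop(n,x0,x1,y0,y1,k,out):
    im=cv2.imread(f"pics/{n}0.png")[y0:y1,x0:x1]
    im=cv2.resize(im,None,fx=k,fy=k,interpolation=cv2.INTER_CUBIC)
    for x in range(-(-x0//10)*10,x1,10):
        cv2.line(im,((x-x0)*k,0),((x-x0)*k,6 if x%50 else 14),(0,255,255),1)
        if x%20==0: cv2.putText(im,str(x),((x-x0)*k,24),0,.4,(0,255,255),1)
    for y in range(-(-y0//10)*10,y1,10):
        cv2.line(im,(0,(y-y0)*k),(6,(y-y0)*k),(0,255,255),1)
        if y%20==0: cv2.putText(im,str(y),(8,(y-y0)*k+4),0,.4,(0,255,255),1)
    return im
a=crop("top",155,255,150,240,4,0);b=crop("scene",255,355,85,175,4,0)
c=crop("top",340,440,160,250,4,0) # wide
d=crop("scene",295,420,230,320,4,0)[:,:]
d=crop("scene",300,400,235,315,4,0)
W=np.zeros((600,800,3),np.uint8)
cv2.imwrite("pics/cropA.png",np.vstack([np.hstack([a,b])]))
c=crop("top",300,460,165,285,5,0)
cv2.imwrite("pics/cropB.png",c)
c=crop("scene",260,420,230,350,5,0)
cv2.imwrite("pics/cropC.png",c)
E
```

```text
(no output)
```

View pics/cropA.png

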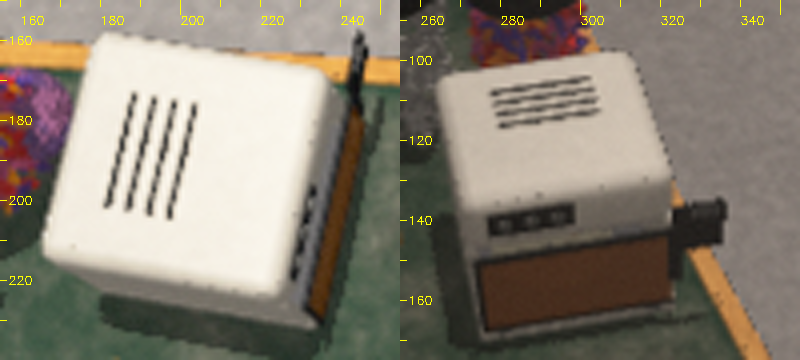

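View pics/cropB.png

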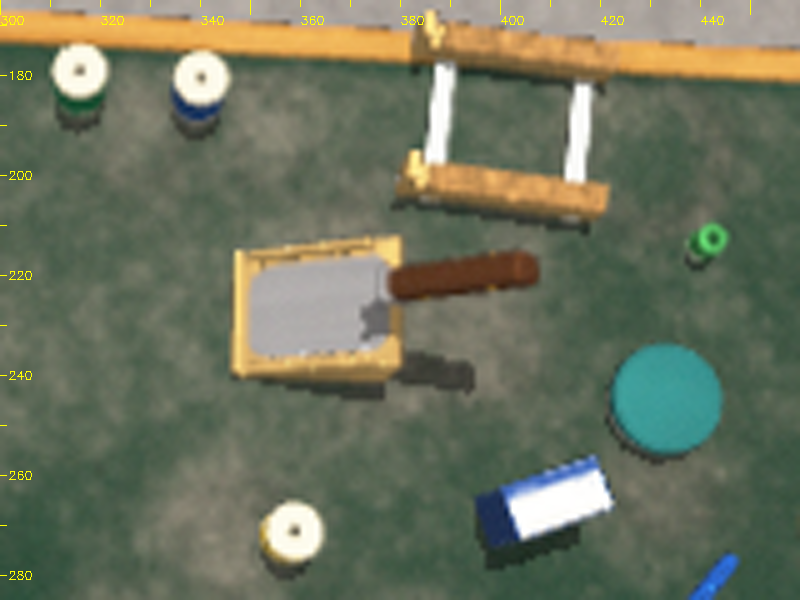

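View pics/cropC.png

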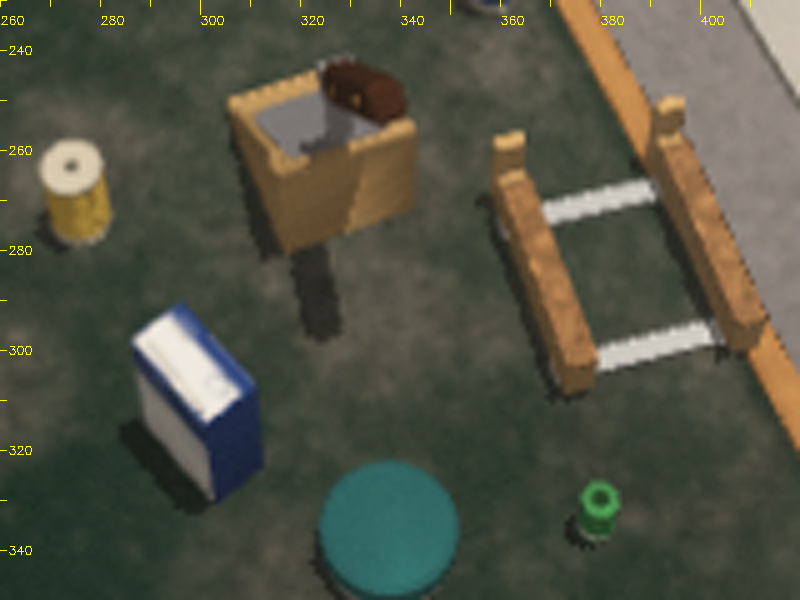

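```bash
cat > fit.py <<'E'
import cv2,numpy as np,json
from scipy.optimize import least_squares
from rig import robot
CI={n:robot.camera_info(n) for n in("scene","top")}
def proj(n,P):
    c=CI[n];K=np.array([[c["fx"],0,c["cx"]],[0,c["fy"],c["cy"]],[0,0,1]])
    return cv2.projectPoints(np.asarray(P,float).reshape(-1,1,3),c["rvec"],c["tvec"],K,c["dist"])[0].reshape(-1,2)
def Rz(a): c,s=np.cos(a),np.sin(a); return np.array([[c,-s,0],[s,c,0],[0,0,1]])
def Ry(a): c,s=np.cos(a),np.sin(a); return np.array([[c,0,s],[0,1,0],[-s,0,c]])
def tw(p,P): return np.array(P,float)/1000@Rz(p[2]).T+[p[0],p[1],0]
def fit(obs,p0):
    def f(p): return np.concatenate([((proj(n,tw(p,P))[0]-uv)*w) for n,P,uv,w in obs])
    r=least_squares(f,p0,loss="soft_l1");return r.x,f(r.x).reshape(-1,2)
def ray(n,uv,z):
    f=lambda q:proj(n,[[q[0],q[1],z]])[0]-uv
    return least_squares(f,[.5,0]).x
def lif(P): # lifter frame -> rest frame at home (mm)
    return np.array(P,float)@Ry(np.radians(40)).T+[8,0,41]
E
python3 - <<'E'
from fit import *
np.set_printoptions(precision=3,suppress=True)
S,T="scene","top"
lamp=[(S,(-90,-118,118),(336,135),1),(S,(-90,-118,72),(335.5,146.5),1),(S,(-84,82,0),(274.5,169.5),1),(S,(-84,-82,0),(322.5,160),1),
(T,(-84,82,0),(234.5,231),1),(T,(-88,-118,118),(245.5,158),1),
(T,(84,-82,146),(179.5,157.5),.5),(T,(84,82,146),(164.5,213.7),.5),(T,(-84,-82,146),(239.5,167.5),.5),(T,(-84,82,146),(225.5,225),.5)]
l0=lif([(-165.6,0,53),(48,27,2),(48,-27,2)])
rest=[(S,(-32.5,36,0),(318,280.4),1),(S,(-32.5,-36,0),(342.4,271.6),1),
(T,l0[0],(405,218.6),1),(T,l0[1],(349.6,236),.6),(T,l0[2],(350,221),.4),
(T,(-32.5,-36,80),(380.4,212.4),.7),(T,(-32.5,36,80),(380.4,239),.7)]
rack=[(T,(-56,35,34),(421.4,202),1),(T,(-56,-35,34),(422,181),1),(T,(-56,-51,34),(422.4,174.6),1),
(S,(-56,51,34),(372.4,302),1),(S,(-56,35,34),(379,299.6),1),(S,(-56,-35,34),(407,296),1),(S,(-56,-51,34),(413.2,293.6),1),
(S,(60,43,54),(362,257.6),1),(S,(60,-43,54),(393.6,250.4),1)]
out={}
for n,o,p0 in(("lamp",lamp,(.55,.35,1.4)),("rest",rest,(.45,-.1,1.6)),("rack",rack,(.55,-.2,1.6))):
    p,e=fit(o,p0);out[n]=list(p);print(n,p);print(e.round(1).tolist())
json.dump(out,open("poses.json","w"))
for n,uv,z in(("green",(315.5,179),.052),("blue",(340,180.3),.052),("yellow",(358.6,271.5),.052),("tin",(433.4,244.8),.025),("ring",(442.6,212.6),.032),("carton",(410.5,265.4),.085)):
    print(n,ray(T,uv,z))
# overlay
B=lambda x0,x1,y0,y1,z0,z1:[[(a,b,c) for c in(z0,z1)] for a in(x0,x1) for b in(y0,y1)]+[[(a,b,c) for b in(y0,y1)] for a in(x0,x1) for c in(z0,z1)]+[[(a,b,c) for a in(x0,x1)] for b in(y0,y1) for c in(z0,z1)]
seg=[("lamp",s) for s in B(-84,84,-82,82,0,146)+B(-90,-86,-118,-82,72,118)]
seg+=[("rest",s) for s in B(-32.5,-32.4,-36,36,0,75)]+[("rest",lif(s)) for s in B(-48,48,-27,27,0,2)+[[(-74.4,0,41),(-165.6,0,53)]]]
seg+=[("rack",s) for s in B(-56,56,35,51,0,34)+B(-56,56,-51,-35,0,34)+B(-42,-42,-35,35,5,5)+B(42,42,-35,35,5,5)]
rows=[]
for n,wins in((S,[(255,355,85,185),(295,420,235,320)]),(T,[(155,255,150,240),(335,435,165,250)])):
    im=cv2.imread(f"pics/{n}0.png");k=4
    im=cv2.resize(im,None,fx=k,fy=k,interpolation=cv2.INTER_CUBIC)
    for o,s in seg:
        a,b=((proj(n,tw(out[o],s))+.5)*k).astype(int);cv2.line(im,tuple(a),tuple(b),(0,255,0) if o!="lamp" else (255,255,0),1)
    rows.append(np.hstack([cv2.resize(im[c*k:d*k,a*k:b*k],(400,300)) if 0 else im[c*k:c*k+300 if 0 else c*k+85*k-40,a*k:a*k+400] for a,b,c,d in wins]))
im=np.vstack(rows);print(im.shape);cv2.imwrite("pics/ov.png",im)
E
```

```text
lamp [0.468 0.313 1.425]
[[-0.2, 0.0], [0.2, -0.2], [-0.5, 1.4], [1.8, 3.3], [0.2, 2.5], [-0.4, -0.4], [-0.3, -1.2], [-0.8, -0.2], [-0.3, -0.5], [-0.5, 0.2]]
rest [ 0.408 -0.142  1.585]
[[-2.0, -0.4], [-0.5, -0.4], [2.1, -0.2], [0.3, 0.4], [0.1, -1.1], [0.0, -0.4], [-0.1, -1.1]]
rack [ 0.53  -0.247  1.463]
[[-0.5, 0.0], [1.4, -1.9], [1.6, -0.6], [-0.2, 0.7], [-0.3, 1.6], [-0.5, -1.2], [-0.4, -0.3], [-0.4, -0.7], [0.4, -0.4]]
green [0.538 0.012]
blue [ 0.538 -0.059]
yellow [ 0.279 -0.121]
tin [ 0.367 -0.337]
ring [ 0.461 -0.363]
carton [ 0.3   -0.258]
(600, 800, 3)
```

View pics/ov.png

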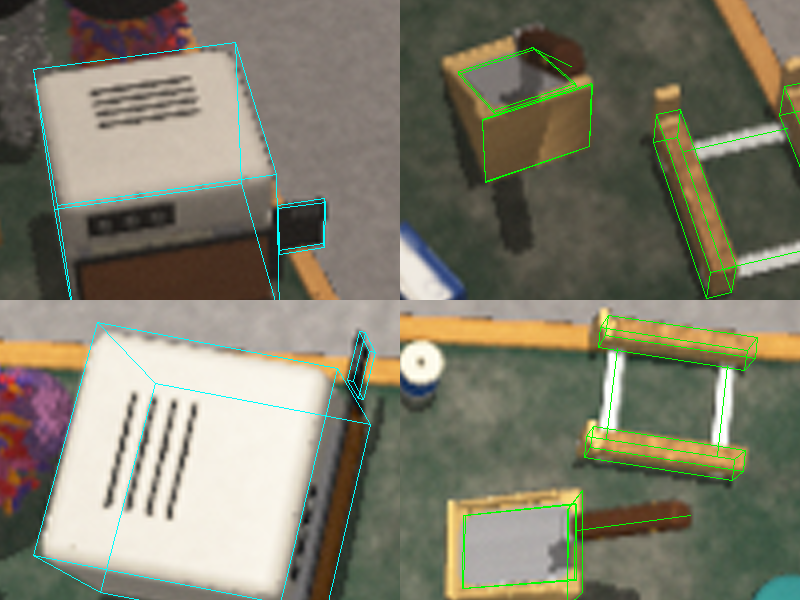

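```bash
sed -i 's/radians(40); G/radians(30); G/; s/PO.get("sg",1)/PO.get("sg",-1)/' h.py; python3 - <<'E'
from h import *
yl=LAMP[2]
for n,(pp,R) in dict(rest=lp(W(REST,8,0,41),REST[2],40),pre=lp(W(LAMP,-170,0,40),yl,2),inn=lp(W(LAMP,0,0,19),yl,2),rackhi=lp(W(RACK,-8,0,90),RACK[2],0),rackout=lp(W(RACK,-120,0,26),RACK[2],0)).items():
    q=robot.ik(list(pp),R);print(n,pp.round(3),None if q is None else np.round(q,2))
R=np.column_stack([np.cross(Rz(yl)[:,0],[0,0,-1]),Rz(yl)[:,0],[0,0,-1]])
s=robot.get_state();p=s["ee_pos"].copy();p[2]=.36
lin(p,.3);robot.gripper_to(0.0);st("up")
robot.move_ptp(list(W(LAMP,-62,-101,240)),R);st("over")
print(lin(W(LAMP,-62,-101,107),.12,th=8));st("down")
cv2.imwrite("pics/s1.png",robot.grab_frame("scene")[:,:,::-1]);cv2.imwrite("pics/t1.png",robot.grab_frame("top")[:,:,::-1])
a=cv2.imread("pics/s1.png")[60:210,230:370];b=cv2.imread("pics/t1.png")[120:270,140:280]
cv2.imwrite("pics/c1.png",cv2.resize(np.hstack([a,b]),None,fx=2.8,fy=2.8,interpolation=cv2.INTER_CUBIC))
E
```

```text
rest [ 0.409 -0.196  0.154] [-0.56  0.26  0.93  2.17 -0.06  0.76  0.41]
pre [0.428 0.026 0.091] [-0.57  0.52  0.94  2.24 -1.09  1.07  1.  ]
inn [0.451 0.194 0.07 ] [-0.49  0.42  0.36  2.22 -1.1   0.69  0.63]
rackhi [ 0.516 -0.374  0.137] [ 0.21  0.97  1.    1.44 -1.02  1.69  1.24]
rackout [ 0.504 -0.485  0.073] [ 0.5   1.07  0.77  1.2  -0.93  1.64  1.22]
up t=2.12 p [0.1755 0.5995 0.36  ] F [0.09 0.8  0.69] op 0.0001 gf 0.0
over t=4.07 p [0.5578 0.2374 0.2401] F [-0.18 -0.26  0.36] op 0.0004 gf 0.0
False
down t=5.33 p [0.5586 0.2365 0.1077] F [0.02 0.11 0.01] op 0.0006 gf 0.0
```

View pics/c1.png

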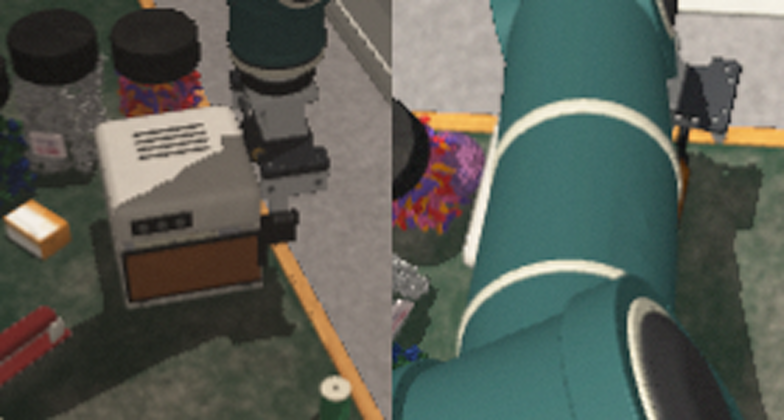

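```bash
python3 - <<'E'
from h import *
print(lin(W(LAMP,-122,-101,107),.07,th=15));st("pulled")
robot.pause(.3)
lin(W(LAMP,-122,-101,200),.2);st("up")
pp,R=lp(W(REST,8,0,41)+[0,0,.11],REST[2],40)
robot.move_ptp(list(pp),R);robot.gripper_to(.045);st("over lifter")
cv2.imwrite("pics/s2.png",robot.grab_frame("scene")[:,:,::-1]);cv2.imwrite("pics/t2.png",robot.grab_frame("top")[:,:,::-1])
a=cv2.imread("pics/s2.png")[90:310,240:420];b=cv2.imread("pics/t2.png")[130:350,150:450]
cv2.imwrite("pics/c2.png",cv2.resize(np.hstack([a,b]),None,fx=1.66,fy=1.66,interpolation=cv2.INTER_CUBIC))
E
```

```text
False
pulled t=6.43 p [0.5502 0.1773 0.107 ] F [ 0.38 -0.34  0.16] op 0.0004 gf 0.0
up t=7.35 p [0.5499 0.1769 0.1996] F [ 0.52  0.43 -0.77] op 0.0007 gf 0.0
over lifter t=9.68 p [ 0.4092 -0.1962  0.2641] F [0.34 0.08 0.19] op 0.0451 gf 0.0
```

View pics/c2.png

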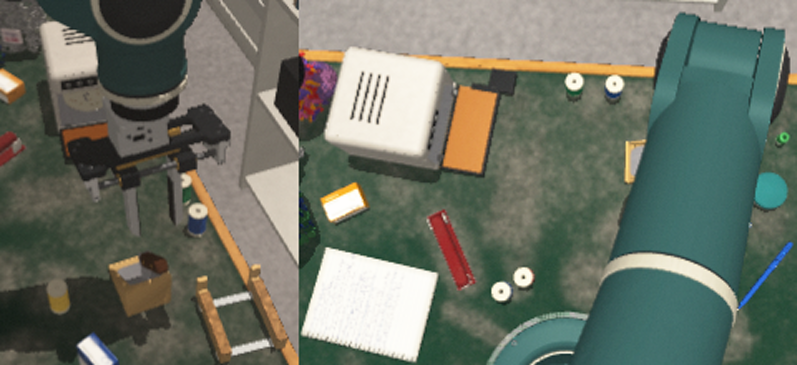

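```bash
python3 - <<'E'
from h import *
im=cv2.imread("pics/t2.png");hsv=cv2.cvtColor(im,cv2.COLOR_BGR2HSV)
m=cv2.inRange(hsv,(8,150,120),(18,255,255));m[:165]=0;m[250:]=0;m[:,:225]=0;m[:,290:]=0
c=max(cv2.findContours(m,0,2)[0],key=cv2.contourArea);box=cv2.boxPoints(cv2.minAreaRect(c))
print(box.round(1).tolist())
for b in box:
    w=ray("top",b,.017);d=Rz(LAMP[2]).T@np.r_[w-LAMP[:2],0];print((d[:2]*1000).round(1))
pp,R=lp(W(REST,8,0,41),REST[2],40)
print(lin(pp,.15,th=8));st("down");robot.gripper_to(.01);s=st("gripped")
lin(s["ee_pos"]+[0,0,.003],.02);st("lift3")
lin(s["ee_pos"]+[0,0,.13],.2);st("lift")
json.dump(dict(p=list(s["ee_pos"]),R=np.array(s["tool_rot"]).tolist()),open("grasp.json","w"))
for n in("scene","top"): cv2.imwrite(f"pics/{n}3.png",robot.grab_frame(n)[:,:,::-1])
E
```

```text
[[236.0, 229.39999389648438], [246.0, 181.0], [268.8999938964844, 185.6999969482422], [258.8999938964844, 234.10000610351562]]
[-85.5  70.9]
[-82.8 -76.9]
[-152.8  -75.1]
[-153.9   72.3]
False
down t=10.67 p [ 0.4095 -0.1964  0.1547] F [-0.05  0.02  0.76] op 0.0449 gf 0.0
gripped t=11.20 p [ 0.4094 -0.1962  0.1543] F [-0.53  0.13  4.69] op 0.0182 gf 30.0
lift3 t=11.51 p [ 0.4094 -0.1962  0.1574] F [ 0.45 -0.2  -0.56] op 0.0176 gf 30.0
lift t=12.29 p [ 0.409  -0.196   0.2834] F [-0.27  0.49 -1.27] op 0.0181 gf 30.0
```

```bash
python3 - <<'E'
from h import *
LAMP=np.array(LAMP);LAMP[:2]=W(LAMP,0,-2.0,0)[:2];PO["lamp"]=list(LAMP);json.dump(PO,open("poses.json","w"))
im=cv2.imread("pics/scene3.png")[95:245,240:400];k=4
im=cv2.resize(im,None,fx=k,fy=k,interpolation=cv2.INTER_CUBIC)
for x in range(240,400,10): cv2.line(im,((x-240)*k,0),((x-240)*k,8),(0,255,255),1); x%20 or cv2.putText(im,str(x),((x-240)*k,20),0,.4,(0,255,255),1)
for y in range(100,245,10): cv2.line(im,(0,(y-95)*k),(8,(y-95)*k),(0,255,255),1); y%20 or cv2.putText(im,str(y),(10,(y-95)*k+4),0,.4,(0,255,255),1)
a=np.linspace(0,2*np.pi,60)
for cx,cy,col in((8,0,(0,255,0)),(-9,0,(0,0,255))):
    P=tw(LAMP,np.c_[cx+50*np.cos(a),cy+50*np.sin(a),0*a+28]);uv=(((proj("scene",P)+.5)-[240,95])*k).astype(int)
    cv2.polylines(im,[uv],True,col,1)
cv2.imwrite("pics/c3.png",im)
E
```

```text
(no output)
```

View pics/c3.png

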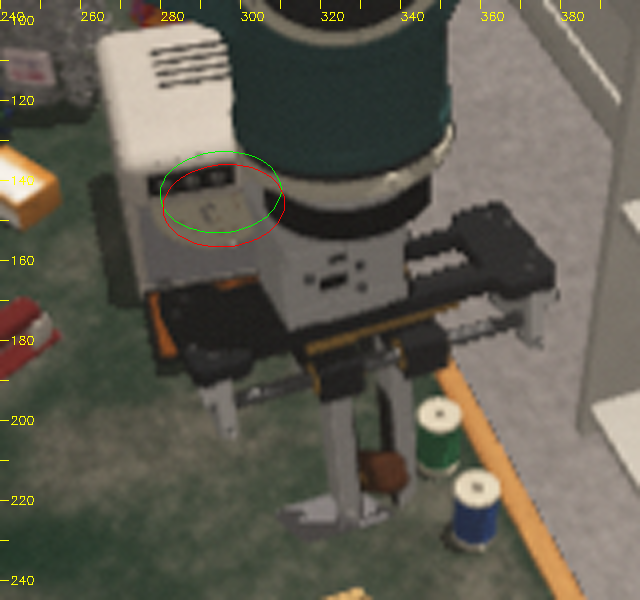

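```bash
python3 - <<'E'
from h import *
acc=[]
for f in("scene3","s2"):
    im=cv2.GaussianBlur(cv2.cvtColor(cv2.imread(f"pics/{f}.png"),cv2.COLOR_BGR2LAB),(0,0),.6).astype(float)
    # warm (b-channel) + L contrast
    a=np.radians(np.arange(130,235,3))
    def samp(cx,cy,r,z):
        uv=proj("scene",tw(LAMP,np.c_[cx+r*np.cos(a),cy+r*np.sin(a),0*a+z])).astype(np.float32)
        return cv2.remap(im.astype(np.float32),uv[:,0].reshape(-1,1),uv[:,1].reshape(-1,1),1)[:,0]
    res=[]
    for cx in np.arange(-14,12,1.):
        for cy in np.arange(-16,17,1.):
            i=samp(cx,cy,46,28);o=samp(cx,cy,55,22)
            d=i-o; res.append((d[:,2].mean()+.0*d[:,0].mean(),d[:,0].mean(),cx,cy))
    res.sort(reverse=True);print(f,np.round(res[:6],2).tolist())
    res.sort(key=lambda r:-abs(r[1]));print(np.round(res[:4],2).tolist())
E
```

```text
scene3 [[6.77, 16.63, -4.0, 14.0], [6.77, 16.68, -4.0, 13.0], [6.74, 16.37, -4.0, 15.0], [6.72, 16.59, -5.0, 13.0], [6.71, 16.64, -4.0, 12.0], [6.71, 16.52, -5.0, 14.0]]
[[6.77, 16.68, -4.0, 13.0], [6.71, 16.64, -4.0, 12.0], [6.77, 16.63, -4.0, 14.0], [6.72, 16.59, -5.0, 13.0]]
s2 [[6.22, 14.95, -3.0, 16.0], [6.21, 15.7, -3.0, 15.0], [6.19, 14.65, -2.0, 16.0], [6.18, 17.5, -4.0, 13.0], [6.18, 16.63, -4.0, 14.0], [6.18, 16.51, -3.0, 14.0]]
[[5.49, 24.23, -6.0, 4.0], [5.61, 24.17, -6.0, 5.0], [5.37, 24.09, -6.0, 3.0], [5.64, 24.0, -5.0, 5.0]]
```

```bash
python3 - <<'E'
from h import *
lin([.58,-.15,.29],.2);st()
im0=robot.grab_frame("scene")[:,:,::-1];cv2.imwrite("pics/scene4.png",im0)
im=cv2.GaussianBlur(cv2.cvtColor(np.ascontiguousarray(im0),cv2.COLOR_BGR2LAB),(0,0),.6).astype(np.float32)
for lo,hi in((125,236),(150,210),(150,236)):
    a=np.radians(np.arange(lo,hi,3));res=[]
    def samp(cx,cy,r,z):
        uv=proj("scene",tw(LAMP,np.c_[cx+r*np.cos(a),cy+r*np.sin(a),0*a+z])).astype(np.float32)
        return cv2.remap(im,uv[:,0].reshape(-1,1),uv[:,1].reshape(-1,1),1)[:,0]
    for cx in np.arange(-14,12,1.):
        for cy in np.arange(-16,17,1.):
            d=samp(cx,cy,46,28)-samp(cx,cy,55,22);res.append((d[:,2].mean(),d[:,0].mean(),cx,cy))
    res.sort(reverse=True);print(lo,np.round(res[:3],2).tolist())
    res.sort(key=lambda r:-r[1]);print(np.round(res[:3],2).tolist())
k=7;x0,y0=255,110;v=cv2.resize(im0[y0:y0+80,x0:x0+100],None,fx=k,fy=k,interpolation=cv2.INTER_CUBIC)
t=np.linspace(0,2*np.pi,60)
for cx,cy,col in((-6,0,(0,0,255)),(-6,10,(0,255,0))):
    P=tw(LAMP,np.c_[cx+50*np.cos(t),cy+50*np.sin(t),0*t+28]);uv=(((proj("scene",P)+.5)-[x0,y0])*k).astype(int)
    for q in uv: cv2.circle(v,tuple(int(e) for e in q),2,col,-1)
cv2.imwrite("pics/c4.png",v)
E
```

```text
t=13.43 p [ 0.5792 -0.1506  0.2899] F [-0.45 -0.65 -2.29] op 0.0182 gf 30.0
125 [[7.33, 19.11, -5.0, 10.0], [7.32, 19.14, -5.0, 9.0], [7.31, 19.06, -4.0, 10.0]]
[[7.32, 19.14, -5.0, 9.0], [7.31, 19.12, -4.0, 9.0], [7.33, 19.11, -5.0, 10.0]]
150 [[7.31, 19.24, -5.0, 11.0], [7.31, 19.33, -5.0, 10.0], [7.29, 18.95, -4.0, 11.0]]
[[7.11, 19.42, -6.0, 7.0], [7.15, 19.4, -6.0, 8.0], [7.24, 19.38, -5.0, 8.0]]
150 [[7.31, 18.91, -5.0, 10.0], [7.28, 18.9, -5.0, 11.0], [7.27, 18.82, -5.0, 9.0]]
[[7.31, 18.91, -5.0, 10.0], [7.28, 18.9, -5.0, 11.0], [7.27, 18.82, -5.0, 9.0]]
```

View pics/c4.png

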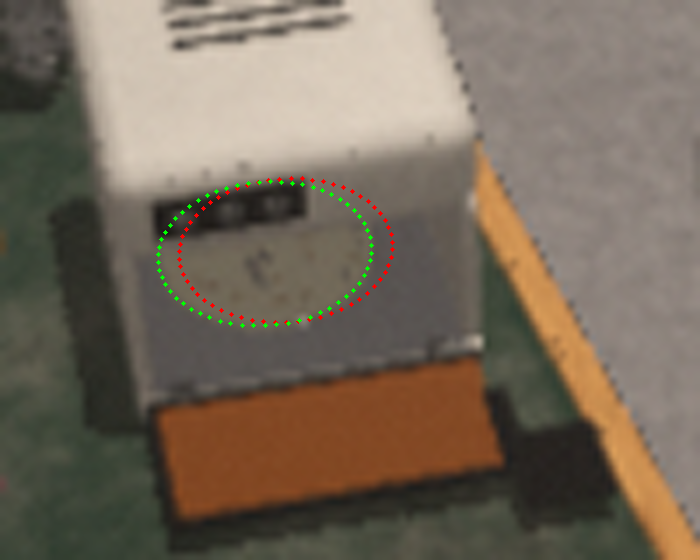

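```bash
cat >> h.py <<'E'
CY=9.5
def lpl(x,z,nd,y=CY): return lp(W(LAMP,x,y,z),LAMP[2],nd)
def lorigin(s=None):
    """lifter origin in lamp mm from the state"""
    s=s or robot.get_state();R=np.array(s["tool_rot"]);y=SG*R[:,1];z=R[:,2]
    # lifter axes: z_tool = x sin - z cos ; rotate back
    x=np.sin(TH)*z+np.cos(TH)*np.cross(y,-z)*-1
    c=np.cross(y,z); 
    xl=np.sin(TH)*z+np.cos(TH)*(-c); xl=xl if xl@Rz(LAMP[2])[:,0]>0 else np.sin(TH)*z+np.cos(TH)*c
    RL=np.column_stack([xl,y,np.cross(xl,y)])
    o=s["ee_pos"]-RL@G
    return (Rz(LAMP[2]).T@(o-[LAMP[0],LAMP[1],0]))*1000, np.degrees(np.arcsin(-xl[2]))
E
python3 - <<'E'
from h import *
p,R=lpl(-200,130,2);robot.move_ptp(list(p),R);st("a")
p,R=lpl(-165,40,2);lin(p,.15,R);st("b");print(lorigin())
p,R=lpl(-118,25,2);lin(p,.08,R);robot.pause(.3);st("c")
p,R=lpl(-118,14,2);print(lin(p,.012,R,th=1.5));st("touch");print(lorigin())
E
```

```text
a t=14.44 p [ 0.4173 -0.0036  0.1818] F [ 0.81 -0.76 -0.48] op 0.0175 gf 30.0
b t=15.23 p [0.4215 0.0311 0.0916] F [ 0.63 -0.24 -1.44] op 0.0178 gf 30.0
(array([-165.34048676,    8.95125346,   40.36661269]), np.float64(2.0235110395655043))
c t=16.30 p [0.4274 0.0778 0.0762] F [-0.32  0.15 -0.58] op 0.0179 gf 30.0
True
touch t=16.95 p [0.4271 0.0781 0.0682] F [0.4  1.33 1.98] op 0.0183 gf 30.0
(array([-118.01864195,    9.73115618,   17.02618141]), np.float64(2.00286559766697))
```

```bash
python3 - <<'E'
from h import *
for z in(17.5,18.0,18.5):
    p,R=lpl(-118,z,2);lin(p,.02,R);robot.pause(.15);st(z);
E
```

```text
17.5 t=17.35 p [0.4273 0.0782 0.0687] F [-0.15 -0.04 -0.04] op 0.0179 gf 30.0
18.0 t=17.75 p [0.4273 0.0781 0.0691] F [ 0.37 -0.06 -0.09] op 0.0176 gf 30.0
18.5 t=18.15 p [0.4273 0.0781 0.0696] F [-0.86  0.32 -1.41] op 0.0178 gf 30.0
```

```bash
python3 - <<'E'
from h import *
p,R=lpl(-60,17.8,2);print(lin(p,.05,R,th=8));st("1")
p,R=lpl(-25,17.8,2);print(lin(p,.05,R,th=8));st("2")
p,R=lpl(-2,17.8,2);print(lin(p,.05,R,th=8));st("3");print(lorigin())
robot.pause(.15);st("rest")
E
```

```text
False
1 t=19.46 p [0.4351 0.1355 0.069 ] F [ 0.2   0.55 -1.24] op 0.0177 gf 30.0
False
2 t=20.31 p [0.4397 0.1703 0.069 ] F [-0.81 -0.08 -0.12] op 0.0176 gf 30.0
False
3 t=20.92 p [0.4427 0.1933 0.0689] F [ 0.25  0.81 -0.59] op 0.0178 gf 30.0
(array([-1.75096711,  9.8029388 , 17.79694201]), np.float64(1.9906361539932842))
rest t=21.07 p [0.4428 0.193  0.0689] F [-0.22  0.64 -1.52] op 0.0179 gf 30.0
```

```bash
python3 - <<'E'
from h import *
m0=np.array(robot.get_state()["moment"])
p,R=lpl(-2,21,-1);lin(p,.02,R)
p,R=lpl(-2,34,-1);lin(p,.03,R)
f=[];m=[]
for i in range(4): robot.pause(.1);s=robot.get_state();f.append(s["force"]);m.append(s["moment"])
st("lifted");print(np.mean(f,0).round(2),m0.round(3),np.mean(m,0).round(3))
cv2.imwrite("pics/scene5.png",robot.grab_frame("scene")[:,:,::-1])
E
```

```text
lifted t=22.40 p [0.4425 0.1905 0.0788] F [ 0.33 -0.01 -1.7 ] op 0.0177 gf 30.0
[ 0.15 -0.18 -2.32] [-0.486  0.221  0.114] [-1.053  0.199  0.005]
```

```bash
python3 - <<'E'
from h import *
p,R=lpl(-120,38,-1);lin(p,.08,R)
p,R=lpl(-200,110,-1);lin(p,.1,R);robot.pause(.2);s=st("out");print(lorigin())
for n in("scene","top"): cv2.imwrite(f"pics/{n}6.png",robot.grab_frame(n)[:,:,::-1])
o=W(LAMP,-200,CY,110);yl=LAMP[2];RL=Rz(yl)@Ry(np.radians(-1))
for n in("top","scene"):
    im=cv2.GaussianBlur(cv2.cvtColor(cv2.imread(f"pics/{n}6.png"),cv2.COLOR_BGR2LAB),(0,0),.6).astype(np.float32)
    a=np.radians(np.arange(-110,111,4) if n=="top" else np.arange(20,130,4));res=[]
    def samp(cx,cy,r,z):
        P=np.c_[cx+r*np.cos(a),cy+r*np.sin(a),0*a+z]/1000@RL.T+o
        uv=proj(n,P).astype(np.float32);return cv2.remap(im,uv[:,:1].copy(),uv[:,1:].copy(),1)[:,0]
    for z in(8,12,16):
      for cx in np.arange(-14,30,1.):
        for cy in np.arange(-16,17,1.):
            d=samp(cx,cy,46,z)-samp(cx,cy,55,z);res.append((d[:,2].mean(),d[:,0].mean(),z,cx,cy))
    res.sort(key=lambda r:-r[1]);print(n,np.round(res[:4],1).tolist())
    i=samp(res[0][3],res[0][4],30,12).mean(0);print("colour in",i.round())
E
```

```text
out t=25.50 p [ 0.4159 -0.0054  0.1546] F [ 0.75 -0.57 -3.51] op 0.0176 gf 30.0
(array([-199.76986397,    9.74661025,  109.72903103]), np.float64(-0.9983522866488735))
top [[-25.3, 104.9, 12.0, 13.0, -1.0], [-25.7, 104.7, 16.0, 13.0, 0.0], [-24.9, 104.7, 16.0, 12.0, 0.0], [-25.4, 104.5, 16.0, 13.0, -1.0]]
colour in [248. 127. 135.]
scene [[2.0, 10.3, 8.0, 2.0, 6.0], [1.1, 10.2, 8.0, -2.0, 8.0], [2.1, 10.2, 8.0, 3.0, 6.0], [0.9, 10.2, 8.0, -4.0, 9.0]]
colour in [ 47. 125. 130.]
```

```bash
python3 - <<'E'
from h import *
from scipy.optimize import minimize
K=4;win=dict(scene=(352,388,250,314),top=(376,426,192,214))
M={};Wm={}
for n,(a,b,c,d) in win.items():
    im=cv2.resize(cv2.imread(f"pics/{n}0.png")[c:d,a:b],None,fx=K,fy=K,interpolation=cv2.INTER_LINEAR)
    h=cv2.cvtColor(im,cv2.COLOR_BGR2HSV);M[n]=(cv2.inRange(h,(5,70,70),(25,255,255))>0)
    print(n,M[n].mean())
def box(x0,x1,y0,y1,z0,z1): return np.array([(x,y,z) for x in(x0,x1) for y in(y0,y1) for z in(z0,z1)],float)
def cost(p,full=False):
    q=[RACK[0]+p[0]/1000,RACK[1]+p[1]/1000,RACK[2]+p[2]/100];c=[]
    for n,(a,b,cc,d) in win.items():
        m=np.zeros(M[n].shape,np.uint8)
        for B in(box(-56,56,35,51,0,34),box(56,56+p[3],35,51,0,54)):
            uv=((proj(n,tw(q,B))-[a,cc]+.5)*K*16).astype(np.int32)
            cv2.fillConvexPoly(m,cv2.convexHull(uv),1,shift=4)
        m=m>0;c.append((m&M[n]).sum()/(m|M[n]).sum())
    return c if full else -sum(c)
print(cost([0,0,0,8],1))
best=min((minimize(cost,[a,b,0,8],method="Nelder-Mead",options=dict(initial_simplex=np.array([a,b,0,8])+np.vstack([np.zeros(4),4*np.eye(4)]))) for a in(-3,0,3) for b in(-3,0,3)),key=lambda r:r.fun)
print(best.x.round(2),cost(best.x,1))
# white bars lines in top view, compare with model lines at z=5
h=cv2.cvtColor(cv2.imread("pics/top0.png"),cv2.COLOR_BGR2HSV);w=cv2.inRange(h,(0,0,170),(180,60,255))
for q in(RACK,[RACK[0]+best.x[0]/1e3,RACK[1]+best.x[1]/1e3,RACK[2]+best.x[2]/100]):
  for x0,x1 in((380,396),(406,422)):
    ys,xs=np.nonzero(w[178:198,x0:x1]);pts=[Rz(q[2]).T@np.r_[ray("top",(x+x0,y+178),.005)-q[:2],0]*1000 for x,y in zip(xs,ys)]
    pts=np.array(pts);print(len(pts),pts.mean(0)[:2].round(1),pts.min(0)[:2].round(),pts.max(0)[:2].round(),"slope",np.polyfit(pts[:,1],pts[:,0],1)[0].round(3))
E
```

```text
scene 0.2250705295138889
top 0.32732954545454546
[np.float64(0.7909790979097909), np.float64(0.844774672912292)]
[1.64 0.39 2.36 7.57] [np.float64(0.8423250564334086), np.float64(0.9050410316529894)]
79 [42.2 -0.5] [ 36. -31.] [48. 29.] slope -0.011
61 [-41.7  -7.1] [-48. -32.] [-36.  16.] slope -0.017
79 [41.6  0.1] [ 36. -30.] [47. 30.] slope 0.012
61 [-42.3  -4.6] [-48. -29.] [-37.  19.] slope 0.005
```

```bash
cat >> h.py <<'E'
def coaster(ztop,c0,name,span=14,dump=True):
    """best bright circle (r 50 mm) at height ztop (m) near world c0, top camera"""
    f=robot.grab_frame("top")[:,:,::-1];cv2.imwrite(f"pics/{name}.png",f)
    im=cv2.GaussianBlur(cv2.cvtColor(np.ascontiguousarray(f),cv2.COLOR_BGR2LAB),(0,0),.6).astype(np.float32)
    a=np.radians(np.arange(-110,111,4))+RACK[2]
    def samp(x,y,r):
        uv=proj("top",np.c_[x+r*np.cos(a),y+r*np.sin(a),0*a+ztop]).astype(np.float32);return cv2.remap(im,uv[:,:1].copy(),uv[:,1:].copy(),1)[:,0,0]
    g=np.arange(-span,span+1)/1000
    r=sorted(((np.mean(samp(c0[0]+i,c0[1]+j,46.5)-samp(c0[0]+i,c0[1]+j,53.5)),c0[0]+i,c0[1]+j) for i in g for j in g),reverse=True)
    c=np.mean(r[:5],0)
    return c[0],(Rz(RACK[2]).T@np.r_[c[1:]-np.array(RACK[:2]),0]*1000)[:2]
def lpr(x,y,z,nd): return lp(W(RACK,x,y,z),RACK[2],nd)
E
python3 - <<'E'
import json
P=json.load(open("poses.json"));r=P["rack"];P["rack"]=[r[0]+.0014,r[1]+.0003,r[2]+.018];json.dump(P,open("poses.json","w"))
E
python3 - <<'E'
from h import *
o,R=lpr(-13,.5,125,-1);lin(o,.13,R);st("hi")
p,R=lpr(-13,.5,75,-.5);lin(p,.1,R);robot.pause(.2);st("mid")
print(coaster(.075+.0015+.012,W(RACK,0,0,0)[:2],"top7"))
E
```

```text
hi t=28.73 p [ 0.5192 -0.3794  0.17  ] F [ 0.71 -0.33 -2.72] op 0.0177 gf 30.0
mid t=29.57 p [ 0.5193 -0.3795  0.1215] F [ 0.45 -0.31 -1.86] op 0.0179 gf 30.0
(np.float64(-2.3824462890625), array([ 14.12833574, -11.98457881]))
```

```bash
python3 - <<'E'
from h import *
cv2.imwrite("pics/scene7.png",robot.grab_frame("scene")[:,:,::-1])
for n in("top","scene"):
    f=cv2.imread(f"pics/{n}7.png");L=cv2.cvtColor(f,cv2.COLOR_BGR2LAB)
    uv=proj(n,W(RACK,0,0,88)[None])[0];u,v=uv.round().astype(int);print(n,uv.round(1))
    print(L[v-26:v+27:4,u-30:u+31:4,0])
E
```

```text
top [406.9 182.4]
[[178 173 180 183 182 173 174 177 109 109 107 102 137 181 174 183]
 [177 169 183 173 176 174 121 114 115 115 110 109 104  98 185 187]
 [183 181 175 181 128 118 117 117 115 116 117  92  79  78  80 185]
 [174 177 232 149 117 120 117 118 117  90  77 104 107 105  98  77]
 [197 196 121 114 117 115 116 129  80 110 115 115 111 112 108 101]
 [171 150 114 114 114 115 114  74 118 117 116 114 115 112 109 109]
 [ 93 110 110 113 114 112  92 117 115 118 119 117 116 115 114 111]
 [105 107 110 112 109  89 114 117 116 118 118 119 116 118 114 114]
 [105 107 106 112  78 112 115 116 117 117 119 119 117 119 117 114]
 [102 103 106  79 110 110 112 115 115 118 115 116 117 118 117 117]
 [ 97 101  80 102 105 108 110 113 112 114 116 117 117 117 120 116]
 [ 95 100  81 102 101 104 111 111 113 113 115 114 117 117 118 119]
 [ 89  81  93  97 100 103 104 109 109 112 114 113 117 117 117 115]
 [ 92  73  91  93  97 101 105 105 107 111 112 113 113 118 116 115]]
scene [387.6 266. ]
[[126 120  73  54  54  58  62  70  71  75  80  82  85  90  94  97]
 [132 129 103  54  55  55  60  63  70  72  75  79  82  87  90  95]
 [110 112 111 115  54  54  55  59  64  70  72  77  80  81  88  92]
 [107 106 104 108 198  54  54  56  58  64  71  73  77  81  84  87]
 [102 166 102 217 197 217  54  54  58  61  65  71  73  78  81  83]
 [ 99 119  99 233 233 227 178  54  54  55  61  66  71  74  78  83]
 [112 183 117 232 230 232 232  72  57  59  58  65  68  72  77  77]
 [ 99 167 125 233 211 233 233 224  53  54  55  56  62  66  72  74]
 [ 64 155  82 233 233 233 233 231 233  54  54  54  57  64  68  72]
 [ 54  96  83 107 234 222 233 233 208 232  51  55  56  59  65  70]
 [ 92  79  84  85 111 234 234 233 234 213 192  52  57  55  61  66]
 [ 87  56  93  94  53  59 137 207 218 210 122  84  54  57  57  61]
 [102  54  97  90  75  55  54 193 193 153 147 199  51  52  54  58]
 [104  57  72 124  88  56  58  56  56  53  77 100  71  49  48  54]]
```

```bash
cat >> h.py <<'E'
def coaster_scene(f,zu,rows=None,span=12,n="scene",quiet=False):
    """coaster centre in rack mm from its left silhouette; zu = underside height (mm)"""
    L=cv2.cvtColor(np.ascontiguousarray(f),cv2.COLOR_BGR2LAB)[:,:,0].astype(float)
    u,v=proj(n,W(RACK,0,0,zu+8)[None])[0].round().astype(int)
    pts=[]
    for r in range(v-20,v+22):
        row=L[r,u-34:u+10];b=np.nonzero(row>185)[0]
        for i in b:
            if i>0 and i+2<len(row) and row[i+1]>185 and row[i+2]>185:
                t=(row[i]-150)/(row[i]-row[i-1]+1e-6);pts.append((u-34+i-np.clip(t,0,1),r));break
    pts=np.array(pts);a=np.linspace(0,2*np.pi,90);res=[]
    for cx in np.arange(-span,span+.1,1):
        for cy in np.arange(-span,span+.1,1):
            P=np.vstack([np.c_[cx+50*np.cos(a),cy+50*np.sin(a),0*a+zz] for zz in(zu+4,zu+10)])
            h=cv2.convexHull(proj(n,tw(RACK,P)).astype(np.float32))
            d=np.array([cv2.pointPolygonTest(h,(float(x),float(y)),True) for x,y in pts])
            res.append((np.minimum(abs(d),2).mean(),cx,cy,(abs(d)<1).sum()))
    res.sort();print(len(pts),np.round(res[:4],2).tolist());return pts,res[0]
E
python3 - <<'E'
from h import *
pts,r=coaster_scene(cv2.imread("pics/scene7.png"),75+1.5+2);print(pts.round(1).tolist())
E
```

```text
33 [[0.37, 2.0, -2.0, 29.0], [0.4, 3.0, -2.0, 29.0], [0.46, 1.0, -2.0, 29.0], [0.49, 4.0, -2.0, 29.0]]
[[372.0, 253.0], [371.0, 254.0], [370.0, 255.0], [369.1, 256.0], [359.0, 257.0], [358.2, 258.0], [367.5, 259.0], [367.2, 260.0], [367.0, 261.0], [367.0, 262.0], [367.0, 263.0], [367.0, 264.0], [360.0, 265.0], [367.0, 266.0], [367.0, 267.0], [367.0, 268.0], [367.2, 269.0], [367.4, 270.0], [368.0, 271.0], [368.2, 272.0], [369.0, 273.0], [369.2, 274.0], [370.0, 275.0], [371.0, 276.0], [372.0, 277.0], [373.0, 278.0], [374.0, 279.0], [375.0, 280.0], [376.2, 281.0], [378.0, 282.0], [380.1, 283.0], [383.0, 284.0], [392.0, 287.0]]
```

```bash
python3 - <<'E'
from h import *
p,R=lpr(-14,1,40,0);lin(p,.06,R);robot.pause(.1);st("40")
for z in(33,29.5,26,22):
    p,R=lpr(-14,1,z,0);print(lin(p,.025,R,th=6));st(z)
robot.pause(.15);st("set")
f=robot.grab_frame("scene")[:,:,::-1];cv2.imwrite("pics/scene8.png",f);coaster_scene(f,34)
E
```

```text
40 t=30.49 p [ 0.5187 -0.3801  0.0874] F [-0.93  0.27 -2.37] op 0.0179 gf 30.0
False
33 t=30.93 p [ 0.5185 -0.3798  0.0798] F [-0.36 -0.3  -1.57] op 0.0177 gf 30.0
False
29.5 t=31.22 p [ 0.5186 -0.3798  0.0764] F [-0.48 -0.61 -0.36] op 0.0174 gf 30.0
False
26 t=31.51 p [ 0.5185 -0.3798  0.0728] F [-0.52  0.67 -1.05] op 0.0177 gf 30.0
False
22 t=31.82 p [ 0.5185 -0.3798  0.0688] F [-0.23  0.34 -1.09] op 0.0181 gf 30.0
set t=31.97 p [ 0.5186 -0.3799  0.069 ] F [ 0.33 -0.47 -1.14] op 0.0176 gf 30.0
34 [[0.43, 1.0, -1.0, 30.0], [0.44, 1.0, -2.0, 30.0], [0.45, 2.0, -1.0, 31.0], [0.47, 0.0, -1.0, 30.0]]
```

```bash
python3 - <<'E'
from h import *
p,R=lpr(-128,1,22,0);print(lin(p,.1,R,th=6));st("back")
p,R=lpr(-128,1,170,0);lin(p,.2,R);st("up")
g=json.load(open("grasp.json"));P=np.array(g["p"]);R=np.array(g["R"])
robot.move_ptp(list(P+[0,0,.13]),R);st("hi")
f=robot.grab_frame("scene")[:,:,::-1];cv2.imwrite("pics/scene9.png",f);coaster_scene(f,34)
lin(P+[0,0,.012],.12,R);robot.pause(.15);st("12")
print(lin(P+[0,0,.001],.025,R,th=3));robot.pause(.15);st("1")
E
```

```text
False
back t=33.31 p [ 0.5087 -0.4929  0.0691] F [ 0.52 -0.27 -1.77] op 0.0180 gf 30.0
up t=34.20 p [ 0.5082 -0.493   0.2157] F [ 0.86 -0.52 -2.47] op 0.0179 gf 30.0
hi t=35.82 p [ 0.4097 -0.1967  0.2845] F [-0.05 -0.05 -1.18] op 0.0179 gf 30.0
38 [[0.37, 1.0, -2.0, 34.0], [0.38, 0.0, -2.0, 35.0], [0.44, 2.0, -2.0, 32.0], [0.47, -1.0, -2.0, 36.0]]
12 t=37.15 p [ 0.4097 -0.1962  0.1668] F [-0.85  0.45 -1.39] op 0.0178 gf 30.0
False
1 t=37.89 p [ 0.4094 -0.1962  0.1554] F [ 0.98 -0.71 -1.39] op 0.0179 gf 30.0
```

```bash
python3 - <<'E'
from h import *
g=json.load(open("grasp.json"));P=np.array(g["p"]);R=np.array(g["R"])
print(lin(P-[0,0,.0005],.02,R,th=2.5));robot.pause(.15);st("0")
robot.gripper_to(.045);robot.pause(.3);st("open")
a=R[:,2];lin(P-.09*a,.15,R);st("clear")
robot.move_ptp([.45,.05,.36],R);robot.pause(.3);s=st("away")
for n in("scene","top"): cv2.imwrite(f"pics/{n}10.png",robot.grab_frame(n)[:,:,::-1])
for n in("scene","top"):
    a0=cv2.imread(f"pics/{n}0.png").astype(int);b=cv2.imread(f"pics/{n}10.png").astype(int)
    d=abs(a0-b).max(2)
    pts=tw(REST,lif([(-165,0,53),(-120,0,47),(-76,0,42),(0,0,2),(40,0,2),(0,22,2),(0,-22,2)]))
    print(n,[(tuple(q.round().astype(int)),int(d[int(q[1])-2:int(q[1])+3,int(q[0])-2:int(q[0])+3].mean())) for q in proj(n,pts)])
    # dark brown handle centroid before/after
    for im in(a0,b):
        h=cv2.cvtColor(im.astype(np.uint8),cv2.COLOR_BGR2HSV);x0,x1,y0,y1=(322,344,238,258) if n=="scene" else (374,412,210,232)
        m=cv2.inRange(h,(0,90,20),(12,255,130))[y0:y1,x0:x1];ys,xs=np.nonzero(m);print(len(xs),(xs.mean()+x0).round(2),(ys.mean()+y0).round(2))
coaster_scene(cv2.imread("pics/scene10.png"),34)
E
```

```text
False
0 t=38.29 p [ 0.4097 -0.1963  0.1541] F [0.05 0.56 6.32] op 0.0174 gf 30.0
open t=39.21 p [ 0.4094 -0.1962  0.1538] F [ 0.14 -0.56  0.32] op 0.0446 gf 0.0
clear t=39.96 p [ 0.4088 -0.1805  0.2423] F [-0.33  0.05 -0.38] op 0.0451 gf 0.0
away t=41.28 p [0.45   0.0493 0.3598] F [0.   0.92 0.39] op 0.0447 gf 0.0
scene [((np.int64(337), np.int64(251)), 2), ((np.int64(332), np.int64(249)), 4), ((np.int64(327), np.int64(246)), 5), ((np.int64(323), np.int64(254)), 3), ((np.int64(319), np.int64(250)), 5), ((np.int64(315), np.int64(256)), 4), ((np.int64(331), np.int64(251)), 6)]
107 333.16 247.71
111 333.58 247.87
top [((np.int64(407), np.int64(218)), 6), ((np.int64(393), np.int64(220)), 3), ((np.int64(379), np.int64(222)), 12), ((np.int64(364), np.int64(226)), 6), ((np.int64(352), np.int64(227)), 6), ((np.int64(364), np.int64(234)), 8), ((np.int64(364), np.int64(219)), 8)]
171 392.2 219.82
169 392.22 219.61
35 [[0.36, 0.0, -2.0, 33.0], [0.37, 1.0, -2.0, 31.0], [0.4, -1.0, -2.0, 34.0], [0.44, 0.0, -3.0, 32.0]]
```

```bash
python3 - <<'E'
from h import *
a0=cv2.imread("pics/top0.png").astype(int);b=cv2.imread("pics/top10.png").astype(int);d=abs(a0-b).max(2)
for n,(u,v) in dict(green=(316,179),blue=(340,180),yellow=(358,271),tin=(433,245),ring=(442,212),carton=(410,265)).items(): print(n,d[v-7:v+8,u-7:u+8].mean().round(1),b[v,u])
print(coaster(.044,W(RACK,0,0,0)[:2],"top11"))
E
```

```text
green 4.8 [127 148 156]
blue 5.2 [111 128 134]
yellow 4.8 [113 132 140]
tin 5.5 [158 162  64]
ring 4.4 [49 96 43]
carton 3.4 [254 255 255]
(np.float64(0.07607073038816452), array([ 5.73114405, -7.91921637]))
```

```bash
python3 -c "
from rig import robot
print(robot.sign_off())"
```

```text
the job is handed in; nothing more can be done
None
```

Job handed in at about 41 s: the shield is open and the coaster sits on both rails within about 2 mm of the rack's middle (scene camera only; the top view was blocked). The lifter is home on its rest and released, and the other things on the counter show no change in the pictures.

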